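# Turn carved discs over from tray to tray

### The arm

A 7-joint arm with a two-finger parallel gripper is mounted at the origin on the work surface. World frame = base frame: x ahead of the robot, y to its left, z up, the work surface at z = 0. Lengths are in m, angles in rad, forces in N, time in s.
With the tool pointing down it reaches from about 0.425 to 1.025 m from the base axis. Payload 9.4 kg.
Tool frame: the origin (TCP) lies on the front face of the gripper's body, between the roots of the fingers; the fingertips stand 73 mm ahead of it and the grasp point (between the pads) lies 54 mm ahead of it; z points along the fingers, y is the line along which they close (so a half turn about z gives the same grasp; the last joint's range is limited). The gripper opens to 85 mm and grips with 20 to 120 N. Pads are 22 mm wide; open, the fingers measure 114 mm over their backs; the gripper's body (76 mm by 85 mm) begins 54 mm behind the grasp point. The pads swing forward as they close: fully open they stand 13 mm farther back than shut.
Start: joints at [-1.421, 0.599, -0.003, 1.599, 0.002, 0.943, -0.08], TCP at [0.163, 0.706, 0.304] pointing down, gripper open.
Joint ranges: [-2.57, 2.57], [-0.35, 1.97], [-1.29, 1.29], [0.11, 2.56], [-1.05, 4.19], [0.11, 1.86], [-2.63, 2.63]. Speed limits (rad/s): [2.22, 2.22, 3.01, 3.01, 3.14, 3.14, 3.14].

### API

Orientations are given as a unit quaternion [x, y, z, w].
In Python, from cell import arm gives the robot as it stands.
- The arm moves only by the tool nudge_tcp, called after "Request:" by a JSON object that holds its "api" and its "payload". Schema: {"type":"object","properties":{"ticks":{"type":"array","items":{"type":"array","items":{"type":"number"},"minItems":7,"maxItems":7},"minItems":1,"maxItems":12},"grip_force":{"type":"number"},"only":{"type":"string"},"quiet":{"type":"boolean"},"lines":{"type":"string"}},"required":["ticks"],"additionalProperties":false}. ticks is a list of rows, 1 to 12 of them, each of 7 numbers: dx, dy, dz in units of 100 mm, then a rotation vector rx, ry, rz in rad, then the finger opening in m; each row is the pose to reach, as a shift and turn from the pose commanded when the call began, along the tool's axes at that moment; what a row does not reach only later rows make up. A row lasts 1/8 s, in which the tool goes at most 0.0625 m and 0.188 rad, less where a joint would pass 70% of its speed; a pose out of reach is approached as far as the arm can. The fingers move at their own pace and stop on an object; grip_force is the grip in N (left out, the last holds). Time passes only in rows, so rows that do not move let the fingers close. The tool returns the time, the measured TCP pose, the force, the opening and the grip force at its end. only (a regular expression) keeps the lines of the reply that match it, lines (a string "A,B") keeps lines A to B, and quiet returns only ok. Input that does not fit is refused with a message, and nothing moves.
- arm.read_state(): the state, without advancing time (a new reading comes with each control period).
- arm.get_image(name): name is "side" or "top" or "wrist"; returns the picture (400x640x3 uint8, red, green, blue); there is no depth.
- arm.calibration(name): a dict with "vertical_fov" (degrees; the focal length in pixels is half the picture's height over the tangent of half this angle, whatever the lens; pixels are square), "cx", "cy" (the principal point, pixels), "xyz" and "attitude" of the camera in the world; the wrist camera has in their place "T_tool_cam" (4x4, takes a point from camera to tool coordinates, whose origin is the TCP and whose axes are the flange's). Camera axes: x right, y down, z forward; pixel columns grow to the right and rows downward; lengths in m; the calibration is good to about 2 mm. A picture is of the moment at which its call begins: read the wrist's pose just before it. calibration takes no time and is no camera call.
- arm.sign_off(): hands the job in; it is judged then, once.
The state is a dict: "clock": time; "qpos": joint angles; "qvel": joint speeds; "tau": joint torques, N m; "position": TCP position; "eef_rot": TCP orientation; "wrist_force": force on the tool from outside, world axes, zero at the start; "torque": the same for the moment, N m; "opening": finger opening in m; "gripper_force": force on a finger pad.
Only numpy, scipy, OpenCV 4.12 (cv2) and the standard library are available. Lean on these libraries where they do the work, as an engineer would, in place of code of your own. Each camera call takes 0.05 s, during which the arm holds its last target. There are 200 camera calls.

### The job

On the woodcarver's turnover stand an empty pocketed tray lies face-down on its twin, which holds three carved wooden discs. Turn the pair right over on its hinge (it is the lower, full tray that must be lifted; the handle of the upper one would only open it), so that the discs drop into the empty tray, then swing that emptied tray back down to where it was, leaving the discs lying turned over, flat in the pockets of the other tray.

Things in the scene. Friction and masses are not known exactly. Their poses are not given: they have to be found in the camera images.
- stand: Turnover stand fixed to the bench, pale wooden base 210 x 156 x 28 mm; origin at the centre of its underside, z up. A steel hinge pin runs along its x axis, 46 mm up. Two identical dark wooden trays share the pin, each 182 mm along it, 14 to 80 mm from it and 17 mm thick. Both start closed together on the +y side: full tray below, face up, empty tray face-down on it.
- full_tray (a joint): Full (lower) tray about the pin: 0 = face up on the +y side (start, stop), 1.57 upright, 3.14 = face-down on the -y side (stop). Stiff: stays where left; some 5 N at the bar. Its U handle has a 12 mm round steel bar along x, 64 mm long, 42 mm beyond the tray's edge, free to turn in the fingers. At angle a: bar centre x 45, y 122cos(a)+8.5sin(a), z 46+122sin(a)-8.5cos(a) mm from the stand's origin.
- empty_tray (a joint): Empty (upper) tray about the pin: 0 = face-down on the full tray (start), 3.14 = face up on the -y side. Stiff: stays where left. The full tray, swung over, pushes it ahead, face to face; swung back, it leaves it there. Its own like bar, at the start at x -45, y 122, z 54.5 mm from the stand's origin, is the wrong one.
- disc_a: round light-wood disc, 44 mm across, 14 mm thick, 13-25 g, rings carved on its face; origin at the centre of its plain side, z axis out of the carved face (up at the start). It starts in the x = -58 mm pocket of the lower tray, seen only through the 22 mm slot in the upper tray's floor. Pockets: 50 mm square, 10 mm deep, centres 47 mm from the pin.
- disc_b: round light-wood disc, 44 mm across, 14 mm thick, 13-25 g, rings carved on its face; origin at the centre of its plain side, z axis out of the carved face (up at the start). It starts in the middle pocket of the lower tray, seen only through the 22 mm slot in the upper tray's floor. Pockets: 50 mm square, 10 mm deep, centres 47 mm from the pin.
- disc_c: round light-wood disc, 44 mm across, 14 mm thick, 13-25 g, rings carved on its face; origin at the centre of its plain side, z axis out of the carved face (up at the start). It starts in the x = +58 mm pocket of the lower tray, seen only through the 22 mm slot in the upper tray's floor. Pockets: 50 mm square, 10 mm deep, centres 47 mm from the pin.

How it is judged:
By the outcome, as a careful person would: the job done as asked, in the order asked, and still so for the second after the job is handed in, with the robot touching nothing.
It also fails if it takes over 50 s, if anything falls off the work surface, if the arm or the gripper's body presses on something with over 40 N, if the wrist force passes 120 N, or if a joint passes its speed limit or range.

## Working session

There is one attempt and no reset: what is moved stays moved. The work goes in short steps, Python scripts to look and compute and a tool call to move; the robot and the scene stay as the last step left them, time stands still between calls to the robot, and variables do not carry over. Pictures are saved under pics/ and viewed, at most 10 in all, crops included, and the job is handed in when it is done.

```bash
ls; mkdir -p pics
```

Run:
```python
from cell import arm
import cv2
for n in("top","side"):
    im=arm.get_image(n); cv2.imwrite(f"pics/{n}0.png",im[:,:,::-1]); print(n,arm.calibration(n))
print(arm.calibration("wrist")); print(arm.read_state())
a=cv2.imread("pics/top0.png");b=cv2.imread("pics/side0.png")
```

```text
cell.py
pics
top {'vertical_fov': 55.93147728856649, 'cx': 317.3047746197731, 'cy': 194.42110285633296, 'xyz': array([0.41970868, 0.07640367, 0.71161437]), 'attitude': array([ 0.71123822, -0.69766573,  0.06981841, -0.05028024])}
side {'vertical_fov': 47.14407406146175, 'cx': 321.57839757350905, 'cy': 199.0637273731876, 'xyz': array([ 0.14860139, -0.2973589 ,  0.44651965]), 'attitude': array([ 0.81512969, -0.36219823,  0.18041947, -0.41451761])}
{'vertical_fov': 68.52691148859586, 'cx': 317.68078380231094, 'cy': 197.02758020375623, 'T_tool_cam': array([[ 2.55506182e-04, -9.64930980e-01, -2.62503597e-01,
         6.68869136e-02],
       [ 9.99999956e-01,  2.86729070e-04, -8.06373411e-05,
         4.07316175e-04],
       [ 1.53076881e-04, -2.62503565e-01,  9.64931011e-01,
        -7.06853380e-02],
       [ 0.00000000e+00,  0.00000000e+00,  0.00000000e+00,
         1.00000000e+00]])}
{'clock': 0.1, 'qpos': array([-1.4206783 ,  0.60003323, -0.0025424 ,  1.60003111,  0.0018148 ,
        0.94286511, -0.07980799]), 'qvel': array([ 0.00086409, -0.00115009, -0.00166799, -0.00256574, -0.00016983,
        0.00055323,  0.00027281]), 'tau': array([ 6.14605495e-03, -7.77993393e+01,  1.57029066e+00, -2.58626711e+01,
        1.26817601e-02,  5.54641359e-03, -3.90374828e-05]), 'position': array([0.16297411, 0.70613566, 0.30311855]), 'eef_rot': array([ 1.13137039e-01,  9.93579169e-01, -6.67422458e-04, -6.61718006e-06]), 'wrist_force': array([-0.47227224,  0.47597148, -1.57980115]), 'torque': array([-0.0021004 , -0.00232008, -0.00297303]), 'gripper_force': 0.0, 'opening': 0.08529674126899546}
```

View pics/top0.png

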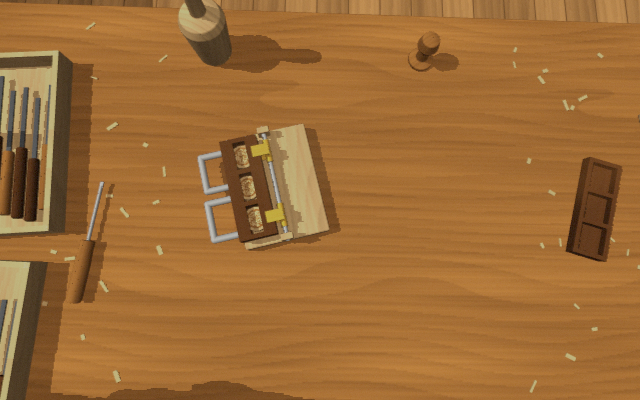

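View pics/side0.png

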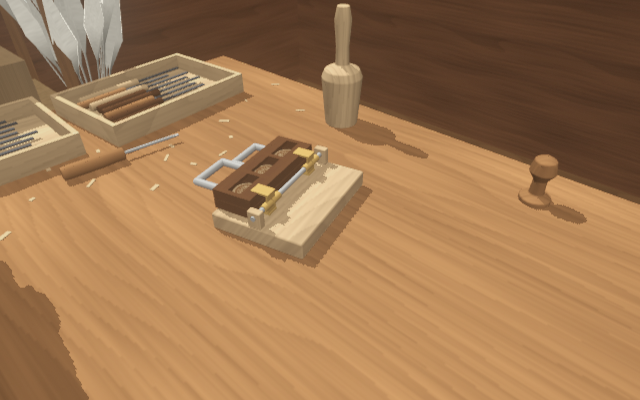

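The top view shows the base's right edge at about (303,124)–(329,231), the trays to the left of the pin at (265,130)–(287,236), and two bars at about (203,172) and (210,222). The side view confirms this. Stand +y is image-left, so +x is image-up, and the upper handle (203,172) should be the full tray's. Next is a 4x crop for corners.

Create h.py:
```python
from cell import arm
import numpy as np, cv2
from scipy.spatial.transform import Rotation as R
def cam(n,st=None):
    c=arm.calibration(n); f=200/np.tan(np.radians(c["vertical_fov"])/2)
    if n=="wrist":
        T=np.eye(4);T[:3,:3]=R.from_quat(st["eef_rot"]).as_matrix();T[:3,3]=st["position"];T=T@c["T_tool_cam"];return f,c["cx"],c["cy"],T[:3,3],T[:3,:3]
    return f,c["cx"],c["cy"],c["xyz"],R.from_quat(c["attitude"]).as_matrix()
def ray(c,u,v):
    d=c[4]@np.array([(u-c[1])/c[0],(v-c[2])/c[0],1]);return c[3],d
def onz(c,u,v,z):
    o,d=ray(c,u,v);return o+d*(z-o[2])/d[2]
def proj(c,p):
    q=c[4].T@(np.asarray(p)-c[3]);return np.array([c[1]+c[0]*q[0]/q[2],c[2]+c[0]*q[1]/q[2]])
```

Run:
```python
from h import *
c=cam("top")
print(c[4])
for p in [(303,124),(329,231)]: print(onz(c,*p,.028))
for p in[(264,130),(287,236)]: print(onz(c,*p,.046))
im=cv2.imread("pics/top0.png")[110:260,180:340]
cv2.imwrite("pics/crop0.png",cv2.resize(im,None,fx=4,fy=4,interpolation=cv2.INTER_CUBIC))
im=cv2.imread("pics/side0.png")[125:260,185:375]
cv2.imwrite("pics/crop1.png",cv2.resize(im,None,fx=4,fy=4,interpolation=cv2.INTER_CUBIC))
```

```text
[[ 0.01677583 -0.9853921   0.16947265]
 [-0.99943405 -0.02146884 -0.02589737]
 [ 0.02915744 -0.16894229 -0.98519457]]
[0.67250757 0.08791023 0.028     ]
[0.47046975 0.0360902  0.028     ]
[0.65230652 0.15901604 0.046     ]
[0.45897351 0.11089394 0.046     ]
```

View pics/crop0.png

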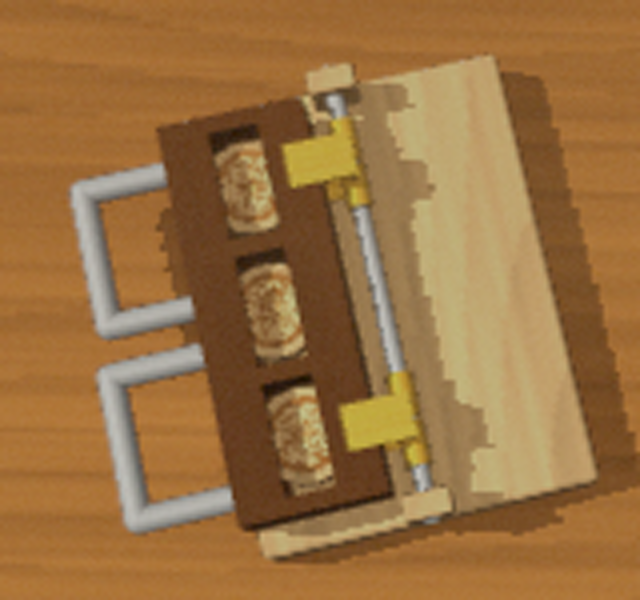

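View pics/crop1.png

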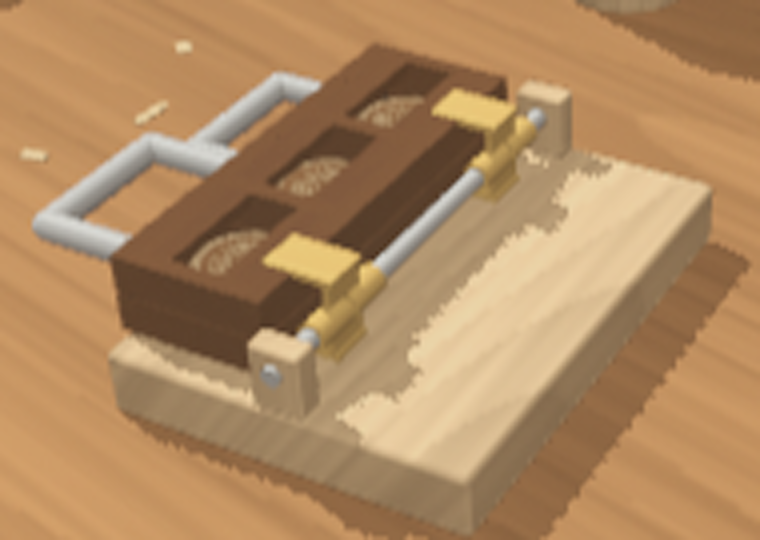

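The crops give clear base-top corners: top crop (492,56), (597,480); side crop (712,190), (468,485), (110,355). Pin ends also show. I fit the stand pose to these corners.

Run:
```python
from h import *
from scipy.optimize import least_squares
t=cam("top");s=cam("side")
C=[(t,492,56,180,110,(.105,-.078,.028)),(t,597,480,180,110,(-.105,-.078,.028)),
(s,712,190,185,125,(.105,-.078,.028)),(s,468,485,185,125,(-.105,-.078,.028)),(s,110,355,185,125,(-.105,.078,.028)),
(t,88,188,180,110,(.077-.006,.122,.0375)),(t,108,328,180,110,(.019,.122,.0375)),(t,110,374,180,110,(-.019,.122,.0545)),(t,137,524,180,110,(-.071,.122,.0545))]
def W(p,q):
    c,sn=np.cos(p[2]),np.sin(p[2]);return [p[0]+c*q[0]-sn*q[1],p[1]+sn*q[0]+c*q[1],q[2]]
def px(u,v,a,b): return np.array([(u+.5)/4-.5+a,(v+.5)/4-.5+b])
f=lambda p:np.concatenate([proj(c,W(p,q))-px(u,v,a,b) for c,u,v,a,b,q in C])
r=least_squares(f,[.56,.13,.24]);p=r.x;print(p,f(p).reshape(-1,2).round(1))
import math
for a in (0,.5,1,1.57,2.2,2.8,3.14):
    y=.122*math.cos(a)+.0085*math.sin(a);z=.046+.122*math.sin(a)-.0085*math.cos(a)
    print(a,np.round(W(p,(.045,y,z)),4))
print("empty",W(p,(-.045,.122,.0545)))
st=arm.read_state();print(R.from_quat(st["eef_rot"]).as_matrix().round(3))
```

```text
[0.55430129 0.13704234 0.2489323 ] [[ 0.7 -1. ]
 [ 0.4  0.7]
 [ 1.9 -0.6]
 [ 0.4  0.3]
 [-1.2  0. ]
 [-0.9  4.3]
 [-0.7 -3.4]
 [ 0.3  4.1]
 [-0.9 -4.2]]
0 [0.5679 0.2664 0.0375]
0.5 [0.5705 0.2558 0.097 ]
1 [0.5799 0.2189 0.1441]
1.57 [0.5958 0.1565 0.168 ]
2.2 [0.6139 0.0852 0.1496]
2.8 [0.6255 0.0395 0.0949]
3.14 [0.628  0.0299 0.0547]
empty [np.float64(0.480631316051409), np.float64(0.24419519265031947), 0.0545]
[[-0.974  0.225 -0.   ]
 [ 0.225  0.974 -0.001]
 [-0.    -0.001 -1.   ]]
```

Run:
```python
from h import *
s=cam("side");t=cam("top");st=arm.read_state()
print(proj(s,st["position"]),proj(t,st["position"]),proj(s,[.568,.266,.3]))
for z in(.03,.1):print(z,onz(s,10,90,z),onz(s,80,80,z),onz(t,0,240,z))
cv2.imwrite("pics/w0.png",arm.get_image("wrist")[:,:,::-1])
```

```text
[-202.5180398    -5.71013971] [-392.46253033  533.56152399] [226.07896601  -6.75071014]
0.03 [0.40385251 0.90610779 0.03      ] [0.5386715  0.84416427 0.03      ] [0.44360039 0.61456509 0.03      ]
0.1 [0.36095518 0.70385403 0.1       ] [0.47311659 0.65232068 0.1       ] [0.44114677 0.55929733 0.1       ]
```

View pics/w0.png

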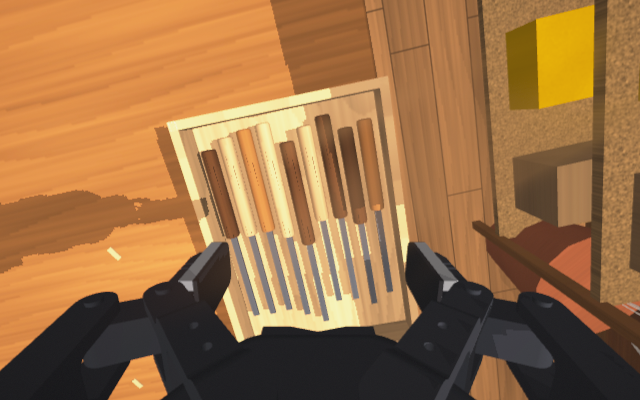

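The wrist view shows a flat tool box below, with nothing tall along the straight path to the stand. The tall things in the side view lie beyond y≈0.8. I move over the bar, turning to line up with it.

The rows are not in the units I measure in: shifts go in units of 100 mm. I convert before sending: -0.25 m is -2.5, -0.493 m is -4.93.

Request:
{"api": "nudge_tcp", "payload": {"ticks": [[-0.45, -0.31, 0, 0, 0, -0.1, 0.085], [-0.9, -0.62, 0, 0, 0, -0.2, 0.085], [-1.35, -0.93, 0, 0, 0, -0.3, 0.085], [-1.8, -1.24, 0, 0, 0, -0.4, 0.085], [-2.25, -1.55, 0, 0, 0, -0.476, 0.085], [-2.75, -1.9, 0.1, 0, 0, -0.476, 0.05], [-3.2, -2.2, 0.3, 0, 0, -0.476, 0.038], [-3.65, -2.5, 0.5, 0, 0, -0.476, 0.038], [-4.1, -2.8, 0.6, 0, 0, -0.476, 0.038], [-4.55, -3.12, 0.8, 0, 0, -0.476, 0.038], [-4.93, -3.38, 0.9, 0, 0, -0.476, 0.038], [-4.93, -3.38, 0.9, 0, 0, -0.476, 0.038]], "grip_force": 40}}

```text
clock: 1.65
position: [0.5698, 0.2617, 0.2126]
eef_rot: [-0.121, 0.993, -0.001, -0.0]
wrist_force: [-0.2, 1.3, -0.1]
opening: 0.0386
gripper_force: 0.0
```

Run:
```python
from h import *
st=arm.read_state();cv2.imwrite("pics/w1.png",arm.get_image("wrist")[:,:,::-1]);print(st["position"],st["eef_rot"],st["wrist_force"],R.from_quat(st["eef_rot"]).as_matrix().round(3))
c=cam("wrist",st);print([proj(c,[.568+x*.969,.266+x*.246,.0375]) for x in(-.032,0,.032)])
np.savez("w1.npz",p=st["position"],q=st["eef_rot"])
```

```text
[0.56976012 0.2617099  0.21258598] [-1.20954048e-01  9.92657148e-01 -1.31252698e-03 -4.26922968e-04] [-0.22151253  1.32548676 -0.10953591] [[-0.971 -0.24  -0.001]
 [-0.24   0.971 -0.003]
 [ 0.001 -0.003 -1.   ]]
[array([322.75298935, 159.42801127]), array([322.80257408, 196.28282999]), array([322.84900444, 230.79309875])]
```

View pics/w1.png

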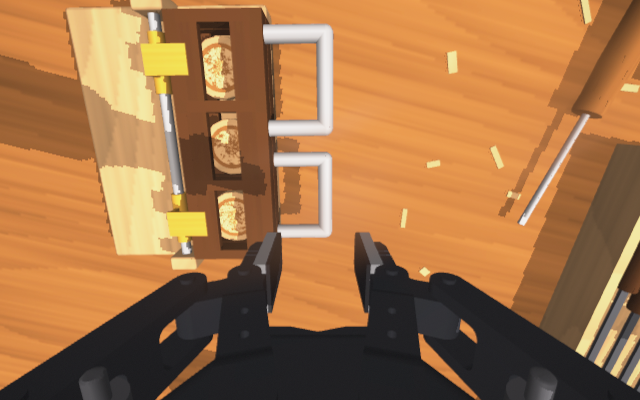

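The wrist view shows the full tray's bar (the lower U) at column 325, rows 152–237, against a prediction of 322.8 and 196. That leaves about 1.5 mm to correct. I descend and grip.

Request:
{"api": "nudge_tcp", "payload": {"ticks": [[0.007, 0.06, 0.3, 0, 0, 0, 0.038], [0.007, 0.06, 0.7, 0, 0, 0, 0.038], [0.007, 0.06, 1, 0, 0, 0, 0.038], [0.007, 0.06, 1.2, 0, 0, 0, 0.038], [0.007, 0.06, 1.2, 0, 0, 0, 0.038], [0.007, 0.06, 1.2, 0, 0, 0, 0.0], [0.007, 0.06, 1.2, 0, 0, 0, 0.0], [0.007, 0.06, 1.2, 0, 0, 0, 0.0], [0.007, 0.06, 1.2, 0, 0, 0, 0.0]], "grip_force": 40}}

```text
clock: 2.82
position: [0.5667, 0.2674, 0.0952]
eef_rot: [-0.122, 0.992, -0.002, 0.0]
wrist_force: [3.4, -12.9, -0.7]
opening: 0.0108
gripper_force: 38.9
```

Request:
{"api": "nudge_tcp", "payload": {"ticks": [[0, -0.01, -0.06, 0, 0, 0, 0], [0, -0.01, -0.122, 0, 0, 0, 0], [0, -0.02, -0.244, 0, 0, 0, 0], [0, -0.04, -0.364, 0, 0, 0, 0], [0, -0.07, -0.482, 0, 0, 0, 0]], "grip_force": 40}}

```text
clock: 3.45
position: [0.568, 0.2619, 0.143]
eef_rot: [-0.123, 0.992, -0.002, 0.0]
wrist_force: [5.3, -8.6, -10.9]
opening: 0.0104
gripper_force: 38.7
```

Run:
```python
from h import *
import math
for a in np.arange(.4,3.2,.1):
    print(round(a,1),round(.122*(math.cos(a)-1)+.0085*math.sin(a),4),-round(.122*math.sin(a)+.0085*(1-math.cos(a)),4))
```

```text
0.4 -0.0063 -0.0482
0.5 -0.0109 -0.0595
0.6 -0.0165 -0.0704
0.7 -0.0232 -0.0806
0.8 -0.0309 -0.0901
0.9 -0.0395 -0.0988
1.0 -0.0489 -0.1066
1.1 -0.0591 -0.1134
1.2 -0.0699 -0.1191
1.3 -0.0812 -0.1238
1.4 -0.0929 -0.1273
1.5 -0.1049 -0.1296
1.6 -0.1171 -0.1307
1.7 -0.1293 -0.1306
1.8 -0.1414 -0.1292
1.9 -0.1534 -0.1267
2.0 -0.165 -0.123
2.1 -0.1763 -0.1181
2.2 -0.1869 -0.1121
2.3 -0.1969 -0.1051
2.4 -0.2062 -0.0972
2.5 -0.2147 -0.0883
2.6 -0.2222 -0.0787
2.7 -0.2287 -0.0683
2.8 -0.2341 -0.0574
2.9 -0.2384 -0.0459
3.0 -0.2416 -0.0341
3.1 -0.2435 -0.0221
```

Request:
{"api": "nudge_tcp", "payload": {"ticks": [[0, -0.05, -0.113, 0, 0, 0, 0], [0, -0.105, -0.222, 0, 0, 0, 0], [0, -0.17, -0.324, 0, 0, 0, 0], [0, -0.25, -0.419, 0, 0, 0, 0], [0, -0.335, -0.506, 0, 0, 0, 0], [0, -0.43, -0.584, 0, 0, 0, 0], [0, -0.53, -0.652, 0, 0, 0, 0], [0, -0.64, -0.71, 0, 0, 0, 0]], "grip_force": 40}}

```text
clock: 4.45
position: [0.5823, 0.2073, 0.2155]
eef_rot: [-0.126, 0.992, 0.003, 0.001]
wrist_force: [-5.4, 12.3, 10.2]
opening: 0.0099
gripper_force: 39.3
```

Run:
```python
from h import *
s=arm.get_image("side")[60:300,120:440];cv2.imwrite("pics/s1.png",cv2.resize(s[:,:,::-1],None,fx=2,fy=2))
```

```text
(no output)
```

View pics/s1.png

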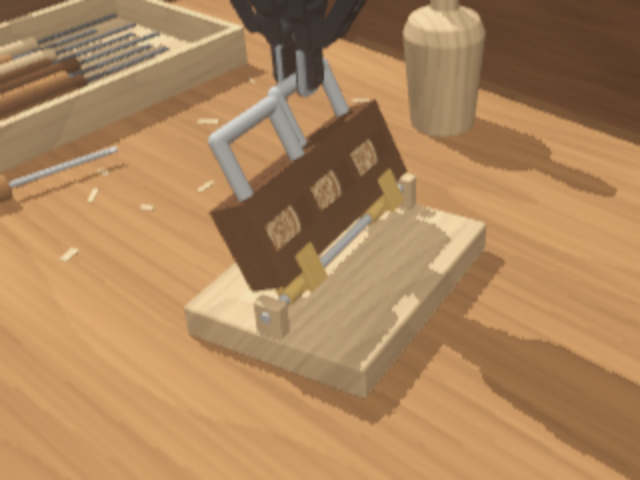

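Both trays have risen together, face to face, with the correct handle held (angle ≈1.1). I let the arm settle and check how the bar sits in the fingers.

Request:
{"api": "nudge_tcp", "payload": {"ticks": [[0, 0, 0, 0, 0, 0, 0], [0, 0, 0, 0, 0, 0, 0]], "grip_force": 40}}

```text
clock: 4.75
position: [0.5825, 0.2067, 0.2159]
eef_rot: [-0.126, 0.992, 0.002, 0.002]
wrist_force: [-5.6, 8.4, 12.5]
opening: 0.0101
gripper_force: 39.7
```

Run:
```python
from h import *
st=arm.read_state();c=cam("wrist",st)
p=np.array([.5543,.1370]);ex=np.array([.9692,.2464]);ey=np.array([-.2464,.9692])
g=st["position"]+R.from_quat(st["eef_rot"]).as_matrix()[:,2]*.054
print(st["position"],"grasp in stand",(g[:2]-p)@ex,(g[:2]-p)@ey,g[2], "radius",np.hypot((g[:2]-p)@ey,g[2]-.046),np.hypot(.122,.0085))
```

```text
[0.58250893 0.2067117  0.21594651] grasp in stand 0.044721251622798594 0.06085166193154027 0.1619474234564658 radius 0.13094552213047783 0.12229574808635008
```

Run:
```python
from h import *
s=cam("side")
p=np.array([.5543,.1370]);ex=np.array([.9692,.2464]);ey=np.array([-.2464,.9692])
for a in np.arange(.9,1.3,.04):
    y=.122*np.cos(a)-.0085*np.sin(a);z=.046+.122*np.sin(a)+.0085*np.cos(a)
    yf=.122*np.cos(a)+.0085*np.sin(a);zf=.046+.122*np.sin(a)-.0085*np.cos(a)
    print(round(a,2),*[((proj(s,[*(p+ex*x+ey*y),z])-[120,60])*2).round(0) for x in(-.045-.026,-.045+.026)],round(yf,4),round(zf,4))
```

```text
0.9 [198. 147.] [243. 117.] 0.0825 0.1363
0.94 [202. 145.] [247. 115.] 0.0788 0.1395
0.98 [207. 143.] [251. 113.] 0.075 0.1426
1.02 [211. 142.] [256. 111.] 0.0711 0.1455
1.06 [216. 140.] [261. 110.] 0.0671 0.1483
1.1 [221. 139.] [266. 108.] 0.0629 0.1509
1.14 [226. 138.] [271. 107.] 0.0587 0.1533
1.18 [232. 137.] [276. 107.] 0.0543 0.1556
1.22 [237. 137.] [281. 106.] 0.0499 0.1576
1.26 [243. 136.] [287. 106.] 0.0454 0.1596
```

The side image puts the tray at a≈1.12. The bar has slid about 10 mm toward the fingertips because the arm yields sideways. The tray stays where it is left, so I relieve the sideways lag, open a little, go down 7–8 mm and grip again.

Request:
{"api": "nudge_tcp", "payload": {"ticks": [[0, 0.075, -0.01, 0, 0, 0, 0], [0, 0.075, 0, 0, 0, 0, 0], [0, 0.075, 0, 0, 0, 0, 0.03], [0, 0.075, 0, 0, 0, 0, 0.03], [0, 0.075, 0.04, 0, 0, 0, 0.03], [0, 0.075, 0.07, 0, 0, 0, 0.03], [0, 0.075, 0.07, 0, 0, 0, 0.03]], "grip_force": 60}}

```text
clock: 5.62
position: [0.5807, 0.2102, 0.2057]
eef_rot: [-0.124, 0.992, -0.0, -0.0]
wrist_force: [0.8, 0.4, -0.1]
opening: 0.0302
gripper_force: 0.0
```

Run:
```python
from h import *
st=arm.read_state()
p=np.array([.5543,.1370]);ex=np.array([.9692,.2464]);ey=np.array([-.2464,.9692])
g=st["position"]+R.from_quat(st["eef_rot"]).as_matrix()[:,2]*.054
print("grasp in stand",(g[:2]-p)@ex,(g[:2]-p)@ey,g[2],st["wrist_force"])
im=arm.get_image("side")[60:300,120:440];cv2.imwrite("pics/s2.png",cv2.resize(im[:,:,::-1],None,fx=2,fy=2))
```

```text
grasp in stand 0.043601202663793234 0.06447701964668173 0.15165320516869932 [ 0.79069487  0.40579632 -0.10513986]
```

View pics/s2.png

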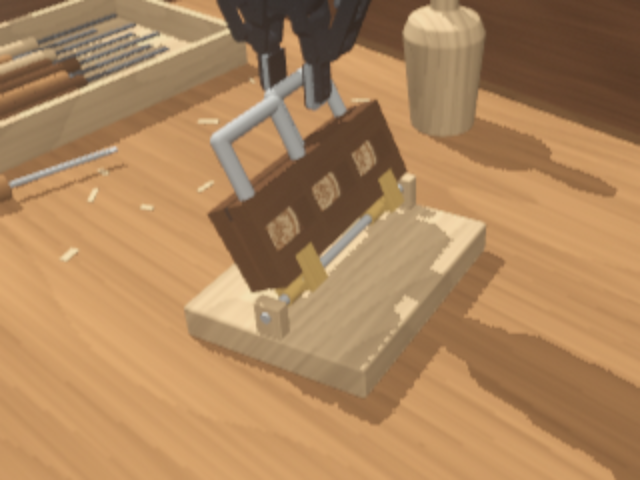

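Scaled: -0.0655 m is -0.655, -0.0535 m is -0.535.

Request:
{"api": "nudge_tcp", "payload": {"ticks": [[0, -0.035, 0, 0, 0, 0, 0.03], [0, -0.035, 0, 0, 0, 0, 0], [0, -0.035, 0, 0, 0, 0, 0], [0, -0.035, 0, 0, 0, 0, 0], [0, -0.1, -0.01, 0, 0, 0, 0], [0, -0.18, -0.05, 0, 0, 0, 0], [0, -0.3, -0.095, 0, 0, 0, 0], [0, -0.415, -0.13, 0, 0, 0, 0], [0, -0.535, -0.155, 0, 0, 0, 0], [0, -0.655, -0.165, 0, 0, 0, 0], [0, -0.655, -0.165, 0, 0, 0, 0]], "grip_force": 60}}

```text
clock: 7.05
position: [0.5978, 0.1468, 0.2237]
eef_rot: [-0.124, 0.992, 0.0, 0.001]
wrist_force: [-0.6, 1.4, 9.9]
opening: 0.0099
gripper_force: 60.3
```

Add to h.py:
```python
def g():
    st=arm.read_state()
    p=np.array([.5543,.1370]);ex=np.array([.9692,.2464]);ey=np.array([-.2464,.9692])
    g=st["position"]+R.from_quat(st["eef_rot"]).as_matrix()[:,2]*.054
    y=(g[:2]-p)@ey;f=st["wrist_force"]
    # angle whose bar y matches, and height of grasp above bar there
    aa=np.arange(0,3.1416,.002);yy=.122*np.cos(aa)+.0085*np.sin(aa);i=abs(yy-y).argmin();a=aa[i]
    print("x %.4f y %.4f z %.4f a~%.2f zbar %.4f f(stand) %s op %.4f"%((g[:2]-p)@ex,y,g[2],a,.046+.122*np.sin(a)-.0085*np.cos(a),np.round([f[:2]@ex,f[:2]@ey,f[2]],1),st["opening"]))
```

```bash
python3 -c "from h import *;g()"
```

```text
x 0.0447 y -0.0012 z 0.1697 a~1.65 zbar 0.1683 f(stand) [-0.2  1.5  9.9] op 0.0099
```

Request:
{"api": "nudge_tcp", "payload": {"ticks": [[0, -0.08, 0, 0, 0, 0, 0], [0, -0.2, 0.015, 0, 0, 0, 0], [0, -0.33, 0.045, 0, 0, 0, 0], [0, -0.45, 0.09, 0, 0, 0, 0], [0, -0.563, 0.145, 0, 0, 0, 0], [0, -0.67, 0.205, 0, 0, 0, 0], [0, -0.67, 0.205, 0, 0, 0, 0]], "grip_force": 60}}

```text
clock: 7.92
position: [0.6145, 0.0815, 0.2014]
eef_rot: [-0.124, 0.992, 0.0, 0.001]
wrist_force: [3.2, 3.7, 1.6]
opening: 0.0095
gripper_force: 61.6
```

```bash
python3 -c "from h import *;g()"
```

```text
x 0.0447 y -0.0685 z 0.1474 a~2.24 zbar 0.1472 f(stand) [4.  2.8 1.6] op 0.0095
```

Request:
{"api": "nudge_tcp", "payload": {"ticks": [[0, -0.07, 0.07, 0, 0, 0, 0], [0, -0.162, 0.15, 0, 0, 0, 0], [0, -0.247, 0.24, 0, 0, 0, 0], [0, -0.322, 0.34, 0, 0, 0, 0], [0, -0.387, 0.44, 0, 0, 0, 0], [0, -0.441, 0.55, 0, 0, 0, 0], [0, -0.484, 0.66, 0, 0, 0, 0], [0, -0.516, 0.77, 0, 0, 0, 0], [0, -0.516, 0.77, 0, 0, 0, 0]], "grip_force": 60}}

```text
clock: 9.05
position: [0.627, 0.0328, 0.124]
eef_rot: [-0.125, 0.992, 0.001, 0.001]
wrist_force: [3.2, 6.8, 0.5]
opening: 0.01
gripper_force: 65.4
```

```bash
python3 -c "from h import *;g()"
```

```text
x 0.0448 y -0.1188 z 0.0700 a~2.97 zbar 0.0750 f(stand) [4.8 5.8 0.5] op 0.0100
```

Scaled: 0.021 m is 0.21, 0.017 m is 0.17.

Request:
{"api": "nudge_tcp", "payload": {"ticks": [[0, 0, 0.06, 0, 0, 0, 0], [0, 0, 0.12, 0, 0, 0, 0], [0, 0, 0.17, 0, 0, 0, 0], [0, 0, 0.21, 0, 0, 0, 0], [0, 0, 0.21, 0, 0, 0, 0], [0, 0, 0.21, 0, 0, 0, 0]], "grip_force": 60}}

```text
clock: 9.8
position: [0.6277, 0.0306, 0.1054]
eef_rot: [-0.124, 0.992, -0.001, 0.002]
wrist_force: [1.6, -1.7, 17.9]
opening: 0.0099
gripper_force: 68.6
```

Run:
```python
from h import *
g()
for n in("side",):
  im=arm.get_image(n)[60:300,160:480];cv2.imwrite("pics/s3.png",cv2.resize(im[:,:,::-1],None,fx=2,fy=2))
```

```text
x 0.0450 y -0.1213 z 0.0514 a~3.08 zbar 0.0618 f(stand) [ 1.1 -2.  17.9] op 0.0099
```

View pics/s3.png

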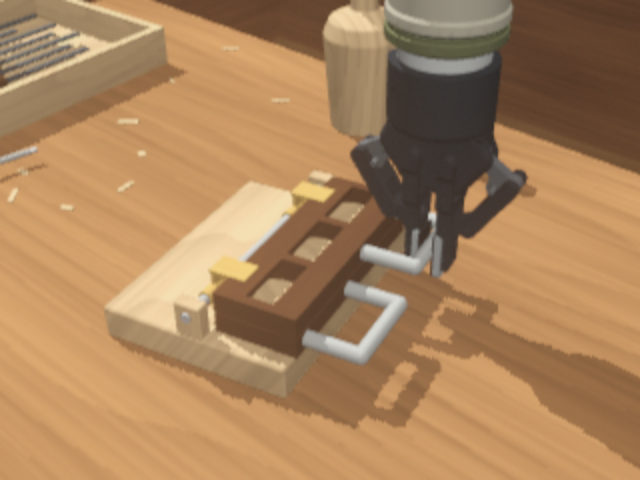

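The side view shows the pair fully over on the −y side, the bar gripped and the tray pressed on its stop. Now I swing the emptied tray back, gently.

Request:
{"api": "nudge_tcp", "payload": {"ticks": [[0, 0, -0.05, 0, 0, 0, 0], [0, 0, -0.105, 0, 0, 0, 0], [0, 0.01, -0.16, 0, 0, 0, 0], [0, 0.015, -0.215, 0, 0, 0, 0], [0, 0.04, -0.33, 0, 0, 0, 0], [0, 0.08, -0.445, 0, 0, 0, 0], [0, 0.135, -0.55, 0, 0, 0, 0], [0, 0.2, -0.65, 0, 0, 0, 0], [0, 0.285, -0.745, 0, 0, 0, 0], [0, 0.38, -0.83, 0, 0, 0, 0], [0, 0.38, -0.83, 0, 0, 0, 0]], "grip_force": 60}}

```text
clock: 11.22
position: [0.6185, 0.0659, 0.1878]
eef_rot: [-0.124, 0.992, -0.002, 0.001]
wrist_force: [5.6, -5.8, 5.4]
opening: 0.0097
gripper_force: 62.2
```

```bash
python3 -c "from h import *;g()"
```

```text
x 0.0448 y -0.0849 z 0.1338 a~2.41 zbar 0.1340 f(stand) [ 4.  -7.   5.4] op 0.0097
```

Scaled: 0.114 m is 1.14, 0.102 m is 1.02.

Request:
{"api": "nudge_tcp", "payload": {"ticks": [[0, 0.1, -0.094, 0, 0, 0, 0], [0, 0.2, -0.164, 0, 0, 0, 0], [0, 0.31, -0.224, 0, 0, 0, 0], [0, 0.42, -0.273, 0, 0, 0, 0], [0, 0.536, -0.31, 0, 0, 0, 0], [0, 0.656, -0.335, 0, 0, 0, 0], [0, 0.777, -0.349, 0, 0, 0, 0], [0, 0.9, -0.35, 0, 0, 0, 0], [0, 1.02, -0.34, 0, 0, 0, 0], [0, 1.14, -0.315, 0, 0, 0, 0], [0, 1.14, -0.315, 0, 0, 0, 0]], "grip_force": 60}}

```text
clock: 12.6
position: [0.589, 0.1799, 0.2184]
eef_rot: [-0.125, 0.992, 0.0, 0.0]
wrist_force: [2.2, 0.5, 5.4]
opening: 0.0097
gripper_force: 62.6
```

```bash
python3 -c "from h import *;g()"
```

```text
x 0.0442 y 0.0330 z 0.1644 a~1.37 zbar 0.1638 f(stand) [ 2.3 -0.   5.4] op 0.0097
```

Scaled: 0.086 m is 0.86, 0.0827 m is 0.827.

Request:
{"api": "nudge_tcp", "payload": {"ticks": [[0, 0.08, 0.03, 0, 0, 0, 0], [0, 0.19, 0.09, 0, 0, 0, 0], [0, 0.3, 0.15, 0, 0, 0, 0], [0, 0.4, 0.22, 0, 0, 0, 0], [0, 0.495, 0.3, 0, 0, 0, 0], [0, 0.58, 0.388, 0, 0, 0, 0], [0, 0.658, 0.483, 0, 0, 0, 0], [0, 0.725, 0.585, 0, 0, 0, 0], [0, 0.78, 0.695, 0, 0, 0, 0], [0, 0.827, 0.8, 0, 0, 0, 0], [0, 0.86, 0.915, 0, 0, 0, 0], [0, 0.86, 0.915, 0, 0, 0, 0]], "grip_force": 60}}

```text
clock: 14.1
position: [0.5674, 0.263, 0.1255]
eef_rot: [-0.124, 0.992, 0.0, -0.0]
wrist_force: [2.9, 3.7, -3.5]
opening: 0.0098
gripper_force: 71.9
```

```bash
python3 -c "from h import *;g()"
```

```text
x 0.0437 y 0.1189 z 0.0715 a~0.30 zbar 0.0744 f(stand) [ 3.7  2.9 -3.5] op 0.0098
```

Scaled: 0.038 m is 0.38, 0.034 m is 0.34.

Request:
{"api": "nudge_tcp", "payload": {"ticks": [[0, 0.01, 0.1, 0, 0, 0, 0], [0, 0.02, 0.2, 0, 0, 0, 0], [0, 0.02, 0.28, 0, 0, 0, 0], [0, 0.02, 0.34, 0, 0, 0, 0], [0, 0.02, 0.38, 0, 0, 0, 0], [0, 0.02, 0.38, 0, 0, 0, 0]], "grip_force": 60}}

```text
clock: 14.85
position: [0.5665, 0.2666, 0.0884]
eef_rot: [-0.125, 0.992, 0.001, -0.0]
wrist_force: [-0.4, 8.8, 0.2]
opening: 0.01
gripper_force: 74.0
```

```bash
python3 -c "from h import *;g()"
```

```text
x 0.0437 y 0.1228 z 0.0344 a~0.07 zbar 0.0461 f(stand) [1.8 8.6 0.2] op 0.0100
```

Request:
{"api": "nudge_tcp", "payload": {"ticks": [[0, -0.02, 0.03, 0, 0, 0, 0], [0, -0.02, 0.06, 0, 0, 0, 0], [0, -0.02, 0.06, 0, 0, 0, 0]], "grip_force": 60}}

```text
clock: 15.22
position: [0.5667, 0.2664, 0.0832]
eef_rot: [-0.126, 0.992, 0.002, 0.0]
wrist_force: [-2.7, 12.1, 3.2]
opening: 0.0101
gripper_force: 76.3
```

```bash
python3 -c "from h import *;g()"
```

```text
x 0.0440 y 0.1226 z 0.0292 a~0.07 zbar 0.0461 f(stand) [ 0.3 12.4  3.2] op 0.0101
```

Request:
{"api": "nudge_tcp", "payload": {"ticks": [[0, 0.01, 0.04, 0, 0, 0, 0], [0, 0.01, 0.04, 0, 0, 0, 0.034], [0, 0.01, 0.04, 0, 0, 0, 0.034], [0, 0.01, -0.1, 0, 0, 0, 0.034], [0, 0.01, -0.4, 0, 0, 0, 0.034], [0, 0.01, -0.9, 0, 0, 0, 0.034], [0, 0.01, -1.4, 0, 0, 0, 0.034], [0, 0.5, -1.7, 0, 0, 0, 0.034], [0, 1, -1.7, 0, 0, 0, 0.034], [0, 1.5, -1.7, 0, 0, 0, 0.034], [0, 1.5, -1.7, 0, 0, 0, 0.034]], "grip_force": 60}}

```text
clock: 16.6
position: [0.528, 0.4125, 0.2536]
eef_rot: [-0.127, 0.992, 0.001, -0.0]
wrist_force: [-0.1, -0.7, 0.0]
opening: 0.0341
gripper_force: 0.0
```

Run:
```python
from h import *
g()
t=arm.get_image("top");s=arm.get_image("side");cv2.imwrite("pics/t4.png",t[:,:,::-1]);cv2.imwrite("pics/s4.png",s[:,:,::-1])
a=cv2.resize(t[105:265,180:380],None,fx=3,fy=3,interpolation=cv2.INTER_CUBIC)[:300*2,:400*2]
a=cv2.resize(t[105:265,185:345],(400,400),interpolation=cv2.INTER_CUBIC);b=cv2.resize(s[120:280,190:350],(400,400),interpolation=cv2.INTER_CUBIC)
cv2.imwrite("pics/m4.png",np.hstack([a,b])[:,:,::-1])
```

```text
x 0.0424 y 0.2736 z 0.1996 a~0.07 zbar 0.0461 f(stand) [-0.3 -0.7  0. ] op 0.0341
```

View pics/m4.png

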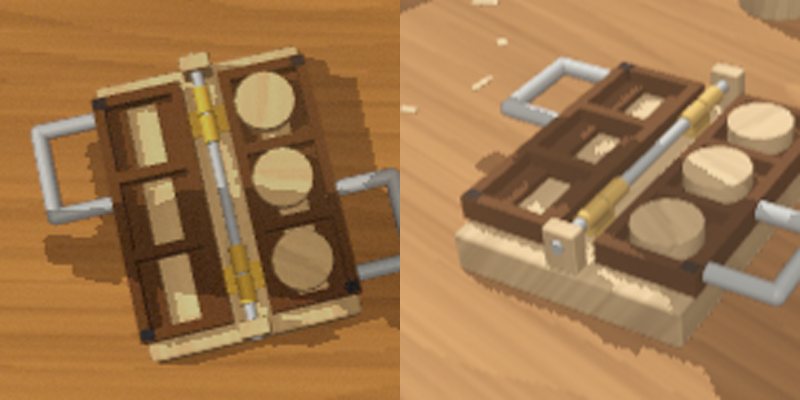

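The full tray is back on +y and empty. All three discs lie plain side up in the −y tray's pockets. I check numerically that the swung-back tray is fully down.

Run:
```python
from h import *
s=cam("side");t=cam("top")
p=np.array([.5543,.1370]);ex=np.array([.9692,.2464]);ey=np.array([-.2464,.9692])
for a in (0,.03,.06,.1,.15):
    y=.122*np.cos(a)+.0085*np.sin(a);z=.046+.122*np.sin(a)-.0085*np.cos(a)
    f=lambda c,q,o:((proj(c,q)-o)*2.5).round(1)
    W=lambda x,y,z:[*(p+ex*x+ey*y),z]
    # tray outer top rim corner at x=-.091: face at z_local 0 (pin height), r=.08
    c=W(-.091,.08*np.cos(a),.046+.08*np.sin(a))
    print(a,"bar",[f(t,W(x,y,z),[185,105]) for x in(.019,.071)],[f(s,W(x,y,z),[190,120]) for x in(.019,.071)],"rim",f(s,c,[190,120]))
im=cv2.imread("pics/side0.png");b=cv2.imread("pics/s4.png")
# bar segment location in both images: grey bright mask
for n,i in(("before",im),("after",b)):
    h=cv2.cvtColor(i,cv2.COLOR_BGR2HSV);m=((h[:,:,1]<45)&(h[:,:,2]>90)).astype(np.uint8);m[:,:190]=0;m[:,275:]=0;m[:135]=0;m[200:]=0
    k,l,stt,_=cv2.connectedComponentsWithStats(m);print(n,[list(x) for x in stt[1:] if x[4]>20])
```

```text
0 bar [array([ 52.5, 208. ]), array([ 39.4, 139.9])] [array([116. , 104.4]), array([159.9,  70.4])] rim [ 60.4 195.8]
0.03 bar [array([ 50.9, 207.2]), array([ 37.8, 138.7])] [array([115.2,  99.8]), array([159.2,  65.8])] rim [ 59.8 192.5]
0.06 bar [array([ 49.4, 206.2]), array([ 36.2, 137.4])] [array([114.4,  95.1]), array([158.6,  61.3])] rim [ 59.4 189.3]
0.1 bar [array([ 47.6, 204.9]), array([ 34.4, 135.6])] [array([113.6,  88.9]), array([158. ,  55.2])] rim [ 59. 185.]
0.15 bar [array([ 45.8, 203.2]), array([ 32.5, 133.3])] [array([113. ,  81.1]), array([157.6,  47.7])] rim [ 58.7 179.7]
before [[np.int32(193), np.int32(143), np.int32(72), np.int32(47), np.int32(680)]]
after [[np.int32(231), np.int32(143), np.int32(43), np.int32(27), np.int32(382)]]
```

Run:
```python
from h import *
s=cam("side");t=cam("top")
p=np.array([.5543,.1370]);ex=np.array([.9692,.2464]);ey=np.array([-.2464,.9692])
for (n,c,f,win,o) in(("top",t,"t4",(105,265,185,345),[185,105]),("side",s,"s4",(120,280,190,375),[190,120])):
    i=cv2.imread(f"pics/{f}.png")
    h=cv2.cvtColor(i,cv2.COLOR_BGR2HSV)
    for x in(-.058,0,.058):
        q=proj(c,[*(p+ex*x-ey*.047),.050]);pts=[]
        # tray-dark/pale boundary: flood mask near expected centre
        m=((h[:,:,2]>125)&(h[:,:,1]<150)).astype(np.uint8)
        k=np.zeros_like(m);cv2.circle(k,tuple(int(v) for v in q.round()),18,1,-1);m&=k
        l=cv2.connectedComponents(m)[1];L=l[int(q[1]),int(q[0])];m=(l==L).astype(np.uint8)
        cn=max(cv2.findContours(m,0,1)[0],key=cv2.contourArea);e=cv2.fitEllipse(cv2.convexHull(cn))
        P=onz(c,*e[0],.050)[:2]-p
        ring=np.array([proj(c,[*(p+ex*(x+.022*np.cos(u))-ey*(.047+.022*np.sin(u))),.050]) for u in np.arange(0,6.28,.2)],np.float32)
        print(n,x,"local",(P@ex).round(4),(P@ey).round(4),"axes",np.round(e[1],1),"expected",np.round(cv2.fitEllipse(ring)[1],1))
```

```text
top -0.058 local -0.0589 -0.0452 axes [23.3 27. ] expected [24.6 24.9]
top 0 local -0.0004 -0.0449 axes [23.6 27.9] expected [24.  24.5]
top 0.058 local 0.0615 -0.0437 axes [23.  24.1] expected [23.3 24.2]
side -0.058 local -0.0646 -0.0471 axes [24.6 31. ] expected [18.7 30.9]
side 0 local 0.0036 -0.0457 axes [31.  35.5] expected [16.6 29.1]
side 0.058 local 0.059 -0.0471 axes [35.6 35.7] expected [14.8 27.4]
```

```bash
python3 -c "
from cell import arm
print(arm.sign_off())"
```

```text
the job is handed in; nothing more can be done
None
```

I turned the pair over on its hinge, so all three discs now lie plain side up in the pockets of the other tray, and I swung the emptied tray back to its starting place. The job is handed in at about 17 s on the clock; I had to grip the bar again once partway up because it slipped toward the fingertips.

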